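# Index the papier-mache turning stand by one hole

## Robot

A 7-joint arm with a two-finger parallel gripper is mounted at the origin on the work surface. World frame = base frame: x ahead of the robot, y to its left, z up, the work surface at z = 0. Lengths are in m, angles in rad, forces in N, time in s.
With the tool pointing down it reaches from about 0.425 to 0.875 m from the base axis. Payload 9.9 kg.
Tool frame: the origin (TCP) lies midway between the tips of the shut fingers; the grasp point (between the pads) lies 19 mm behind it; z points along the fingers, x is the direction in which the jaws open and shut, and the axes are right-handed (so a half turn about z gives the same grasp; the last joint's range is limited). The gripper opens to 85 mm and grips with 20 to 120 N. Pads are 22 mm wide; open, the fingers measure 114 mm over their backs; the gripper's body (76 mm by 85 mm) begins 54 mm behind the grasp point. The pads swing forward as they close: fully open they stand 13 mm farther back than shut.
Start: joints at [-1.247, 0.576, 0.025, 1.437, -0.015, 1.129, -0.057], TCP at [0.268, 0.62, 0.231] pointing down, gripper open.
Joint ranges: [-2.76, 2.76], [-0.34, 2.15], [-1.52, 1.57], [0.19, 2.46], [-1.09, 4.23], [0.17, 1.99], [-2.82, 2.82]. Speed limits (rad/s): [2.22, 2.22, 3.01, 3.01, 3.14, 3.14, 3.14].

## Interface

Orientations are given as a rotation vector (axis times angle).
In Python, from station import telemetry, cams, bot gives the robot as it stands. The module is installed in compiled form; this text tells all that it offers.
- The arm moves only by the shell command python3 -m handwheel 'ROWS' [FORCE]. ROWS is JSON, a list of rows, each a list of 3 entries, a list of its own where there are three numbers: the shift along the tool's x, y, z in m, then the turn, a rotation vector about the tool's x, y, z in degrees, then the opening, from 0 (shut) to 1 (fully open). In form: [[[tx, ty, tz], [wx, wy, wz], grip], ...]. A call has 1 to 5 rows; each row is the pose to reach, as a shift and turn from the pose measured when the call began, along the tool's axes at that moment; what a row does not reach only later rows make up. A row lasts 1/10 s, in which the tool goes at most 50 mm and 8.59 degrees, less where a joint would pass 70% of its speed; a pose out of reach is approached as far as the arm can. A call with a gripper value outside its range is refused whole. The fingers move at their own pace and stop on an object; FORCE is the grip in N (left out, the last holds). Time passes only in rows, so rows that repeat a pose let the fingers close. It gives the time, the measured TCP pose, the force and the opening at its end, in the units of the state.
- telemetry.get_state(): the state, without advancing time (a new reading comes with each control period).
- cams.get_image(name): name is "scene" or "side" or "wrist"; returns a dict with "frame" (420x560x3 uint8, red, green, blue), "depth" (420x560 float32, m along the optical axis (not along the pixel's ray), 0 where there is no reading), "intrinsics" (3x3 intrinsics, pixels), "R" (3x3) and "t" (3): a world point X has camera coordinates R X + t; the wrist camera has in their place "mount" (4x4, takes a point from camera to tool coordinates, whose origin is the TCP and whose axes are the tool frame's). Camera axes: x right, y down, z forward; pixel columns grow to the right and rows downward; lengths in m; the calibration is good to about 2 mm. A picture is of the moment at which its call begins: read the wrist's pose just before it.
- bot.job_done(): hands the job in, once; it reports no verdict.
The state is a dict: "clock": time; "joint_pos": joint angles; "dq": joint speeds; "joint_torque": joint torques, N m; "ee_pos": TCP position; "eef_rot": TCP orientation; "wrist_force": force on the tool from outside, world axes, zero at the start; "ft_torque": the same for the moment, N m; "width": finger opening in m.
Only numpy, scipy, OpenCV 4.12 (cv2) and the standard library are available. Lean on these libraries where they do the work, as an engineer would, in place of code of your own. Each camera call takes 0.05 s, during which the arm holds its last target.

## Task

Turn the papier-mache stand on by one hole: first lift the tin off its cork spot and set it aside, then pull up the spring plunger, swing the arm past the cork spot to the next hole on the other side and let the plunger snap fully home there. Finally stand the tin back upright on its cork spot. Do not touch the soft bowl, do not tip the tin over, and leave the glue bottle, cup and brush where they are.

Things in the scene. Friction and masses are not known exactly. Their poses are not given: they have to be found in the camera images.
- stand: fixed round plywood index plate, 338 mm across, 20 mm thick, flat on the table; origin under its centre, at table height, on the vertical pivot axis. Six steel-rimmed holes 15 mm wide lie every 60 degrees on a circle of 140 mm radius. In its middle sits a white turning disc, 152 mm across, its top 37 mm above the table. The stand's x axis points away from the cork spot
- bowl: soft papier-mache bowl drying upside down on the turning disc, 132 mm across and 67 mm high, fixed to the disc and turning with it; origin at the centre of its rim, 37 mm above the table; its top is 104 mm above the table. Not to be touched
- knob (a point): middle of the plunger's black round knob: an upright cylinder 36 mm across and 38 mm tall (from 58 to 96 mm above the table when the plunger is home). Below it is a steel barrel 28 mm across whose top is 54 mm above the table. The knob moves up with the plunger and round with the arm
- plunger (a joint): how far the plunger is pulled up, m: 0 = home, 0.020 = stop. A spring pulls it down with 5 N (home) to 10 N (stop). Its 12 mm pin, ball-ended, reaches 12 mm into the hole and is clear of the plate above 0.012. Let go over a hole (within about 5 mm) it centres itself and snaps in; let go beside one it rests on the plate, and drops in when the arm is then turned over the hole
- rotor (a joint): turn of the disc and its flat aluminium arm (34 mm wide, 28 to 38 mm above the table, reaching 165 mm from the pivot; it carries the plunger) in rad, growing anticlockwise from above: 0 = in the start hole, 1.047 = in the next hole, past the cork spot; stops at -1.15 and 2.20. With the plunger out it turns easily (about 1 N at the knob)
- start_hole (a point): mouth of the hole in which the pin is at the start, on the plate's top, 20 mm above the table; 140 mm from the pivot
- next_hole (a point): mouth of the hole to which the arm must go, on the plate's top, 60 degrees anticlockwise (from above) of the start hole, on the other side of the cork spot
- tin_spot (a point): centre of the round cork spot, 80 mm across, flush with the plate's top 20 mm above the table, 140 mm from the pivot and midway between start hole and next hole. The arm sweeps right over it
- tin: closed upright tin, 54 mm across and 110 mm tall, about 0.3 kg, standing on the cork spot at the start; origin at the centre of its underside
- glue_bottle: white glue bottle, 56 mm across and 150 mm tall, standing on the table to the left; origin at the centre of its underside. Bystander
- cup: white plastic cup, 72 mm across and 85 mm tall, on the table to the left; origin at the centre of its underside. Bystander
- brush: paint brush 190 mm long lying on the table to the right. Bystander
There are look-alikes about, which are no part of the job. Leave any pink look-alike of the tin alone.

How it is judged:
On the way, in this order (a step that is already met when the one before it is completed fails the run):
1. the tin has been moved off its cork spot (more than 80 mm from its centre) while the arm is still in the start hole (horizontal distance between tin and tin_spot above 0.08 m and value of joint rotor between -0.06 and 0.06 rad), for 0.2 s.
2. the plunger is pulled up until its pin leaves the start hole (10 mm or more) (value of joint plunger above 0.01 m and value of joint rotor below 0.3 rad), for 0.05 s.
3. the arm is at the next hole and the plunger has snapped home (within 2 mm) (value of joint plunger below 0.002 m and value of joint rotor between 1.007 and 1.087 rad), for 0.2 s.
At the end, for the whole second after the job is handed in: The arm is locked in the next hole (turned 1.047 rad within 0.04, plunger home within 2 mm) and the tin stands upright and still on its cork spot, within 15 mm of the spot's centre (all of step 3 and horizontal distance between tin and tin_spot below 0.015 m and angle between tin's own z axis and vertical below 0.06 rad and height (world z) of tin between 0.015 and 0.025 m and linear speed of tin below 0.02 m/s); the robot touches nothing.
It fails at once if the soft bowl is touched (more than 2 N) (contact force between bowl and the arm above 2 N or contact force between bowl and the fingers above 2 N or contact force between bowl and tin above 2 N).
It fails at once if the tin is tipped over (more than 0.7 rad) (angle between tin's own z axis and vertical above 0.7 rad).
It fails at once if the glue bottle, cup or brush is moved more than 40 mm (distance of any of glue_bottle, cup, brush from where it was at the start of the episode above 0.04 m).
It also fails if it takes over 72 s, if anything falls off the work surface, if the arm or the gripper's body presses on something with over 40 N, if the wrist force passes 120 N, or if a joint passes its speed limit or range.

## Working session

There is one attempt and no reset: what is moved stays moved. The work goes in short steps, Python scripts to look and compute and a shell command to move; the robot and the scene stay as the last step left them, time stands still between calls to the robot, and variables do not carry over. Pictures are saved under pics/ and viewed, and the job is handed in when it is done.

```bash
mkdir -p pics; ls
python3 - <<'E'
from station import telemetry, cams, bot
import cv2
s=telemetry.get_state()
for k in s: print(k,s[k])
for n in ["scene","side","wrist"]:
    d=cams.get_image(n); cv2.imwrite(f"pics/{n}0.png",d["frame"][:,:,::-1])
    print(n,d["intrinsics"],d.get("R"),d.get("t"),d.get("mount"))
E
```

```text
pics
clock 0.0
joint_pos [-1.24678105  0.57655788  0.02484053  1.43793313 -0.01498275  1.12899588
 -0.05645195]
dq [ 9.61913934e-04 -1.30804739e-03 -1.60740960e-03 -8.77852438e-04
 -3.58626092e-05  9.32972807e-04  2.38841589e-04]
joint_torque [-1.04870589e-04 -7.65768099e+01  2.25053430e+00 -2.85971028e+01
  1.53184292e-02  1.25358050e-02 -2.35396095e-05]
ee_pos [0.26752228 0.61921545 0.2304164 ]
eef_rot [ 2.62431973e+00  1.72514084e+00 -2.14952779e-03]
wrist_force [ 0.10601163  0.09313174 -0.405325  ]
ft_torque [-0.01178882 -0.02369291 -0.03525881]
width 0.08532840998615089
scene [[437.57311572   0.         279.18888465]
 [  0.         437.57311572 210.5859777 ]
 [  0.           0.           1.        ]] [[-0.22310773  0.97456817 -0.02097214]
 [ 0.68067858  0.14035493 -0.71901124]
 [-0.69778192 -0.17469225 -0.69468195]] [ 0.10828991 -0.26972706  1.6612432 ] None
side [[385.07789266   0.         275.6281979 ]
 [  0.         385.07789266 213.34334106]
 [  0.           0.           1.        ]] [[ 8.81588193e-01 -4.72019180e-01  3.89458773e-04]
 [-3.43200593e-01 -6.41560295e-01 -6.86012930e-01]
 [ 3.24061122e-01  6.04647237e-01 -7.27589244e-01]] [-0.44403549  0.23667461  1.10602883] None
wrist [[345.30322783   0.         279.33004119]
 [  0.         345.30322783 207.67889509]
 [  0.           0.           1.        ]] None None [[ 9.99999940e-01 -3.44351190e-04 -2.59828907e-05  2.49056542e-04]
 [ 3.35369716e-04  9.50463653e-01  3.10835538e-01 -8.01407801e-02]
 [-8.23407943e-05 -3.10835529e-01  9.50463712e-01 -1.43825563e-01]
 [ 0.00000000e+00  0.00000000e+00  0.00000000e+00  1.00000000e+00]]
```

View pics/scene0.png

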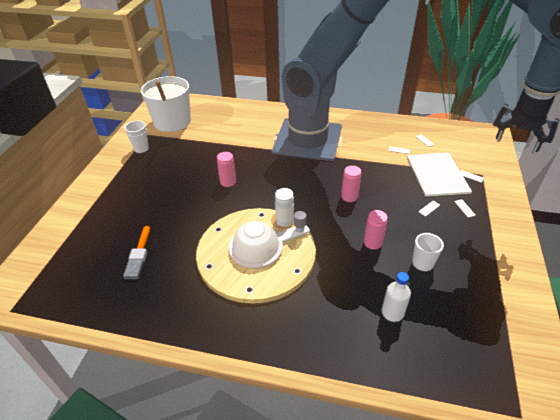

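View pics/side0.png

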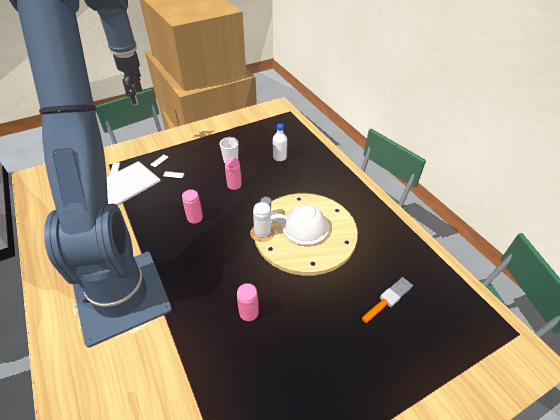

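View pics/wrist0.png

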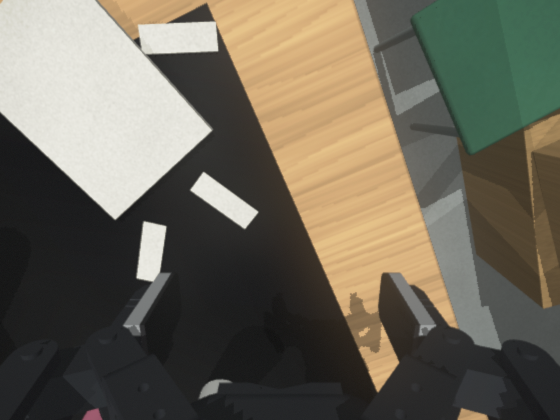

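Scene view: the stand is centred near (257,253). The silver tin is at (285,207) and the knob at (300,218). Holes show at (262,214), (219,229), (209,267), (249,290) and (297,271). The pink look-alikes are at (227,170), (351,184) and (376,230). Next I'll measure these.

```bash
cat > h.py <<'E'
import numpy as np, cv2
from scipy.spatial.transform import Rotation as Rot
from scipy.optimize import least_squares
from station import telemetry, cams, bot
def ray(d,u,v,z):
    K,R,t=d["intrinsics"],np.array(d["R"]),np.array(d["t"])
    c=-R.T@t; r=R.T@np.linalg.inv(K)@np.array([u,v,1.])
    return c+r*((z-c[2])/r[2])
def cloud(d,s=None):
    K=d["intrinsics"]; D=d["depth"]; v,u=np.mgrid[:D.shape[0],:D.shape[1]]
    P=np.stack([(u-K[0,2])/K[0,0]*D,(v-K[1,2])/K[1,1]*D,D],-1)
    if "R" in d and d["R"] is not None: P=(P-np.array(d["t"]))@np.array(d["R"])
    else:
        M=np.array(d["mount"]); P=P@M[:3,:3].T+M[:3,3]
        P=P@Rot.from_rotvec(s["eef_rot"]).as_matrix().T+np.array(s["ee_pos"])
    P[D==0]=np.nan
    return P
def st(): return telemetry.get_state()
E
python3 - <<'E'
from h import *
import warnings; warnings.filterwarnings("ignore")
for n,hs,tin,kn in [("scene",[(262,214),(219,229),(209,267),(249,290),(297,271)],(285,195),(300,215)),("side",[(337,210),(346,242),(313,264),(271,249),(298,203)],(262,207),(266,201))]:
    d=cams.get_image(n); g=cv2.cvtColor(d["frame"],cv2.COLOR_RGB2GRAY).astype(float); P=cloud(d)
    H=[]
    for u,v in hs:
        w=g[v-6:v+7,u-6:u+7]; m=(w<0.55*np.percentile(w,80))
        yy,xx=np.nonzero(m); uu,vv=u-6+xx.mean(),v-6+yy.mean(); X=ray(d,uu,vv,0.02); H.append(X[:2]); print(n,(uu,vv),m.sum(),X.round(4),P[v,u].round(3))
    H=np.array(H)
    c=least_squares(lambda c:np.hypot(*(H-c).T)-.14,H.mean(0)); print("centre",c.x,c.fun.round(4),np.degrees(np.arctan2(*(H-c.x).T[::-1])).round(1))
    # plate points
    m=abs(P[...,2]-.02)<.004; q=P[m]; print("plate n",len(q),np.nanmin(q,0),np.nanmax(q,0))
    C=c.x; r=np.hypot(P[...,0]-C[0],P[...,1]-C[1])
    for lo,hi in [(.058,.1),(.1,.102),(.105,.125),(.125,.135)]:
        m=(r<.2)&(r>.09)&(P[...,2]>lo)&(P[...,2]<hi); q=P[m]
        print(lo,hi,len(q), len(q) and (np.nanmedian(q,0).round(4),np.nanmin(q,0).round(3),np.nanmax(q,0).round(3)))
    for z in [.11,.085,.05,.03]: pass
    np.save(n+"P.npy",P)
E
```

```text
scene (np.float64(263.0833333333333), np.float64(211.66666666666666)) 12 [ 0.4351 -0.0622  0.02  ] [ 0.449 -0.062  0.023]
scene (np.float64(217.58333333333334), np.float64(228.5)) 12 [ 0.5326 -0.1775  0.02  ] [ 0.535 -0.172  0.022]
scene (np.float64(208.53846153846155), np.float64(265.84615384615387)) 13 [ 0.6732 -0.1562  0.02  ] [ 0.679 -0.152  0.023]
scene (np.float64(249.0), np.float64(289.5)) 16 [ 0.7261 -0.0255  0.02  ] [ 0.729 -0.024  0.022]
scene (np.float64(296.54545454545456), np.float64(270.6363636363636)) 11 [0.6393 0.084  0.02  ] [0.643 0.086 0.023]
centre [ 0.58219061 -0.04644939] [0.0079 0.0002 0.0025 0.0054 0.0024] [-173.9 -110.7  -50.3    8.3   66.3]
plate n 7478 [-1.16772138 -1.81474805  0.01600024] [0.75813097 1.0157521  0.02399552]
0.058 0.1 383 (array([0.4886, 0.0381, 0.0842]), array([ 0.46 , -0.015,  0.058]), array([0.521, 0.084, 0.1  ]))
0.1 0.102 16 (array([0.4859, 0.0359, 0.101 ]), array([ 0.46 , -0.005,  0.1  ]), array([0.522, 0.076, 0.102]))
0.105 0.125 112 (array([0.481 , 0.015 , 0.1168]), array([ 0.449, -0.014,  0.105]), array([0.49 , 0.039, 0.125]))
0.125
[... 576 characters left out ...]
 8 [0.6407 0.0859 0.02  ] [0.63  0.071 0.016]
centre [ 0.59388692 -0.04420806] [ 0.0087 -0.0031  0.0018  0.0055 -0.0017] [  10.   -53.7 -114.  -172.1   70.2]
plate n 5496 [-0.21824887 -0.39906366  0.01600012] [1.77095672 2.42470565 0.02399034]
0.058 0.1 227 (array([ 0.4612, -0.0043,  0.0876]), array([ 0.432, -0.018,  0.058]), array([0.518, 0.083, 0.1  ]))
0.1 0.102 6 (array([ 0.4471, -0.0112,  0.1005]), array([ 0.434, -0.018,  0.1  ]), array([ 0.461, -0.003,  0.102]))
0.105 0.125 89 (array([ 0.448 , -0.0087,  0.1162]), array([ 0.433, -0.018,  0.105]), array([0.484, 0.025, 0.125]))
0.125 0.135 160 (array([0.4593, 0.009 , 0.1291]), array([ 0.435, -0.015,  0.125]), array([0.486, 0.036, 0.133]))
```

Run:
```python
import cv2
for n,(u,v) in dict(scene=(265,235),side=(295,225)).items():
    im=cv2.imread(f"pics/{n}0.png"); im=im[v-70:v+75,u-90:u+90]; cv2.imwrite(f"pics/{n}0z.png",cv2.resize(im,None,fx=4,fy=4,interpolation=cv2.INTER_CUBIC))
```

```text
(no output)
```

View pics/scene0z.png

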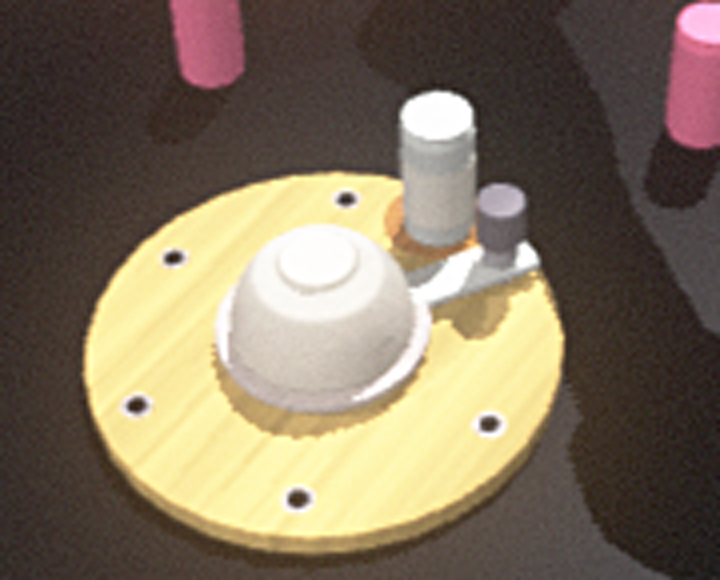

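View pics/side0z.png

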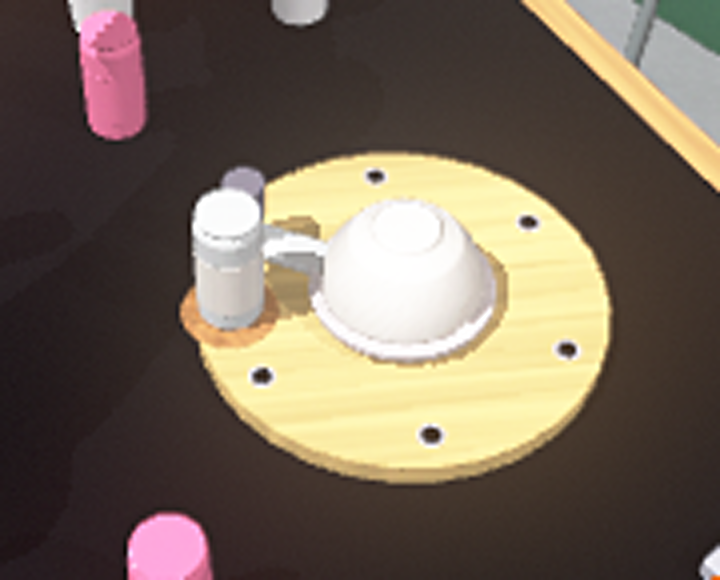

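Run:
```python
from h import *
out={}
A=dict(scene=((175,165),[(346,199),(174,257),(136,405),(298,498),(488,423)],(437,115),(501,197)),
 side=((205,155),[(262,375),(431,434),(567,349),(528,222),(376,176)],(226,210),(243,181)))
d0={n:cams.get_image(n) for n in A}
Hs=[]
for n,(o,hs,tin,kn) in A.items():
    f=lambda p:(o[0]+p[0]/4-.375,o[1]+p[1]/4-.375)
    H=np.array([ray(d0[n],*f(p),.02)[:2] for p in hs]); Hs.append(H)
    print(n,"tin top",ray(d0[n],*f(tin),.13).round(4),"knob top",ray(d0[n],*f(kn),.096).round(4))
def fit(H):
    ks=np.arange(5)  # next hole then anticlockwise
    def g(p): 
        a=p[2]+ks*np.pi/3; return (H-p[:2]-.14*np.c_[np.cos(a),np.sin(a)]).ravel()
    s=least_squares(g,[.59,-.045,-3]); return s.x,s.fun
for H in Hs+[(Hs[0]+Hs[1])/2]:
    p,r=fit(H); a=p[2]; print(p.round(4),abs(r).max().round(4)); 
    for nm,b in [("start",-60),("spot",-30),("next",0)]: print(nm,(p[:2]+.14*np.array([np.cos(a+np.radians(b)),np.sin(a+np.radians(b))])).round(4))
```

```text
scene tin top [0.4593 0.0105 0.13  ] knob top [0.4979 0.0649 0.096 ]
side tin top [0.4606 0.0129 0.13  ] knob top [0.5013 0.0656 0.096 ]
[ 0.5863 -0.0456 -3.    ] 0.0004
start [0.4999 0.0646]
spot [0.4564 0.0066]
next [ 0.4477 -0.0653]
[ 0.5885 -0.0439 -3.0008] 0.0008
start [0.5022 0.0663]
spot [0.4587 0.0084]
next [ 0.4499 -0.0635]
[ 0.5874 -0.0447 -3.0004] 0.0006
start [0.5011 0.0655]
spot [0.4575 0.0075]
next [ 0.4488 -0.0644]
```

```bash
cat >> h.py <<'E'
C=np.array([.5874,-.0447]); A0=-3.0004
def pol(deg,r=.14):
    a=A0+np.radians(deg); return C+r*np.array([np.cos(a),np.sin(a)])
def target(ang):  # tool down with x axis at world angle ang (deg)
    a=np.radians(ang); x=np.array([np.cos(a),np.sin(a),0]); z=np.array([0,0,-1.]); return np.c_[x,np.cross(z,x),z]
def go(x,y,z,ang,s=None):
    s=s or st(); R=Rot.from_rotvec(s["eef_rot"]).as_matrix()
    sh=R.T@(np.array([x,y,z])-s["ee_pos"]); w=np.degrees(Rot.from_matrix(R.T@target(ang)).as_rotvec())
    return sh.round(4),w.round(2)
def show():
    s=st(); R=Rot.from_rotvec(s["eef_rot"]).as_matrix()
    print("t",round(s["clock"],2),"p",np.round(s["ee_pos"],4),"xang",round(np.degrees(np.arctan2(R[1,0],R[0,0])),2),"tilt",round(np.degrees(np.arccos(-R[2,2])),2),"F",np.round(s["wrist_force"],1),"w",round(s["width"],4),"q",np.round(s["joint_pos"],2))
E
python3 - <<'E'
from h import *
show()
print(go(.45,.2,.25,-21.9)); print(go(.46,.0115,.22,-21.9))
P=np.load("sceneP.npy")
m=(P[...,2]>.03)&(P[...,2]<.2)&(P[...,0]>.25)&(P[...,0]<.9)&(abs(P[...,1])<.6)
n,l,stt,c=cv2.connectedComponentsWithStats(m.astype(np.uint8))
for i in range(1,n):
    if stt[i,4]>30: q=P[l==i]; print(q.min(0).round(3),q.max(0).round(3))
E
```

```text
t 0.35 p [0.2677 0.6196 0.2311] xang 66.64 tilt 0.02 F [0.1 0.3 0.4] w 0.0854 q [-1.25  0.58  0.02  1.44 -0.01  1.13 -0.06]
(array([-0.3129,  0.3338, -0.0188]), array([2.000e-02, 2.000e-02, 8.854e+01]))
(array([-0.482 ,  0.4177,  0.0113]), array([2.000e-02, 2.000e-02, 8.854e+01]))
[ 0.276 -0.247  0.03 ] [ 0.332 -0.19   0.116]
[0.266 0.163 0.031] [0.325 0.218 0.115]
[ 0.435 -0.12   0.03 ] [0.665 0.094 0.136]
[0.454 0.252 0.03 ] [0.509 0.306 0.116]
[0.489 0.385 0.03 ] [0.564 0.455 0.09 ]
[0.687 0.317 0.03 ] [0.735 0.372 0.154]
```

```bash
python3 -m handwheel '[[[-0.313,0.334,-0.019],[0,0,88.5],1],[[-0.313,0.334,-0.019],[0,0,88.5],1],[[-0.313,0.334,-0.019],[0,0,88.5],1],[[-0.313,0.334,-0.019],[0,0,88.5],1],[[-0.313,0.334,-0.019],[0,0,88.5],1]]' 60; python3 -c "
from h import *
show(); print(go(.46,.0115,.25,-21.9))"
```

```text
clock: 0.85
ee_pos: [0.3678, 0.3887, 0.2419]
eef_rot: [-3.077, -0.635, -0.001]
wrist_force: [1.1, 0.4, 0.1]
width: 0.0853
t 0.85 p [0.3678 0.3887 0.2419] xang 23.31 tilt 0.03 F [1.1 0.4 0.1] w 0.0853 q [-1.08  0.37  0.25  1.8  -0.11  0.99 -0.38]
(array([-0.0645,  0.3829, -0.0082]), array([-2.000e-02, -2.000e-02,  4.521e+01]))
```

```bash
python3 -m handwheel '[[[-0.0645,0.383,-0.008],[0,0,45.2],1],[[-0.0645,0.383,-0.008],[0,0,45.2],1],[[-0.0645,0.383,-0.008],[0,0,45.2],1],[[-0.0645,0.383,-0.008],[0,0,45.2],1],[[-0.0645,0.383,-0.008],[0,0,45.2],1]]' 60; python3 -c "
from h import *
show(); print(go(.46,.0115,.25,-21.9))"
```

```text
clock: 1.35
ee_pos: [0.4268, 0.146, 0.2473]
eef_rot: [-3.094, 0.536, -0.001]
wrist_force: [1.6, -0.7, 0.0]
width: 0.0852
t 1.35 p [0.4268 0.146  0.2473] xang -19.65 tilt 0.09 F [ 1.6 -0.7  0. ] w 0.0852 q [-0.83  0.25  0.51  1.99 -0.15  0.94 -0.59]
(array([ 0.0764,  0.1155, -0.0029]), array([-0.08, -0.03,  2.25]))
```

```bash
python3 -m handwheel '[[[0.0764,0.1155,-0.003],[0,0,2.25],1],[[0.0764,0.1155,-0.003],[0,0,2.25],1],[[0.0764,0.1155,-0.003],[0,0,2.25],1],[[0.0764,0.1155,-0.003],[0,0,2.25],1]]' 60
python3 - <<'E'
from h import *
s=st(); show(); d=cams.get_image("wrist"); cv2.imwrite("pics/w1.png",d["frame"][:,:,::-1])
P=cloud(d,s); m=(abs(P[...,2]-.13)<.004)&(np.hypot(P[...,0]-.46,P[...,1]-.0115)<.045); q=P[m]; print(len(q),q.mean(0),q.min(0),q.max(0))
if len(q)>20: print("circ",cv2.minEnclosingCircle((q[:,:2]*1000).astype(np.float32)))
m=(abs(P[...,2]-.096)<.004)&(np.hypot(P[...,0]-.5,P[...,1]-.065)<.03); q=P[m]; print(len(q),q.mean(0),q.min(0),q.max(0))
E
```

```text
clock: 1.75
ee_pos: [0.4608, 0.0056, 0.2509]
eef_rot: [-3.082, 0.61, -0.005]
wrist_force: [-0.5, 0.4, 0.6]
width: 0.0855
t 1.75 p [0.4608 0.0056 0.2509] xang -22.38 tilt 0.19 F [-0.5  0.4  0.6] w 0.0855 q [-0.56  0.27  0.57  1.96 -0.18  0.95 -0.29]
2969 [0.46076429 0.01276638 0.13117229] [ 0.43532073 -0.01276443  0.12833677] [0.48528084 0.03689223 0.13353664]
circ ((460.37939453125, 12.143709182739258), 25.13664436340332)
1472 [0.50171018 0.06700343 0.09695277] [0.48404317 0.04879473 0.0927381 ] [0.51940732 0.08415276 0.09944042]
```

View pics/w1.png

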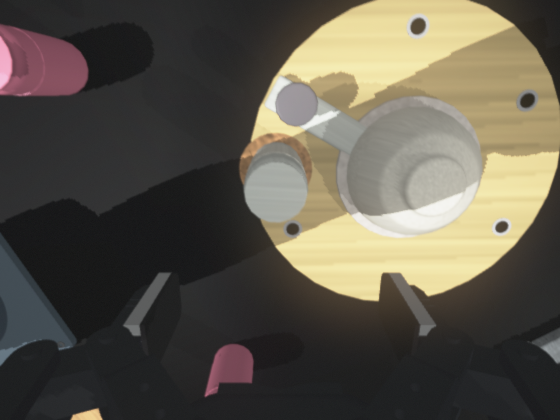

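```bash
python3 -c "
from h import *
print(go(.4605,.012,.14,-21.9));print(go(.4605,.012,.08,-21.9))"
```

```text
(array([-0.0012, -0.003 ,  0.1105]), array([-0.08, -0.09, -0.32]))
(array([-0.0013, -0.0029,  0.1705]), array([-0.08, -0.09, -0.32]))
```

```bash
python3 -m handwheel '[[[-0.0012,-0.003,0.04],[-0.08,-0.09,-0.3],1],[[-0.0012,-0.003,0.08],[-0.08,-0.09,-0.3],1],[[-0.0012,-0.003,0.11],[-0.08,-0.09,-0.3],1],[[-0.0012,-0.003,0.13],[-0.08,-0.09,-0.3],1],[[-0.0012,-0.003,0.13],[-0.08,-0.09,-0.3],1]]' 60; python3 -c "
from h import *
show(); print(go(.4605,.012,.08,-21.9))"
```

```text
clock: 2.3
ee_pos: [0.4589, 0.0134, 0.1184]
eef_rot: [3.084, -0.594, -0.007]
wrist_force: [-0.2, 1.1, 0.6]
width: 0.085
t 2.3 p [0.4589 0.0134 0.1184] xang -21.82 tilt 0.27 F [-0.2  1.1  0.6] w 0.085 q [-0.45  0.46  0.46  2.14 -0.34  0.62 -0.13]
(array([0.0021, 0.0007, 0.0384]), array([0.11, 0.24, 0.08]))
```

```bash
python3 -m handwheel '[[[0.002,0.0007,0.02],[0.1,0.2,0],1],[[0.002,0.0007,0.038],[0.1,0.2,0],1],[[0.002,0.0007,0.038],[0.1,0.2,0],1],[[0.002,0.0007,0.038],[0.1,0.2,0],1]]' 60; python3 -c "
from h import *
show(); print(go(.4605,.012,.08,-21.9))"
```

```text
clock: 2.7
ee_pos: [0.4608, 0.0125, 0.0814]
eef_rot: [-3.084, 0.594, 0.0]
wrist_force: [0.1, -0.2, 0.5]
width: 0.0854
t 2.7 p [0.4608 0.0125 0.0814] xang -21.79 tilt 0.03 F [ 0.1 -0.2  0.5] w 0.0854 q [-0.4   0.52  0.4   2.17 -0.4   0.52 -0.08]
(array([-0.    ,  0.0006,  0.0014]), array([-0.03,  0.02,  0.11]))
```

Close on the tin.

```bash
python3 -m handwheel '[[[0,0,0],[0,0,0],0.4],[[0,0,0],[0,0,0],0.4],[[0,0,0],[0,0,0],0.4],[[0,0,0],[0,0,0],0.4],[[0,0,0],[0,0,0],0.4]]' 40; python3 -c "
from h import *
show()"
```

```text
clock: 3.2
ee_pos: [0.4613, 0.0128, 0.0826]
eef_rot: [-3.083, 0.593, -0.002]
wrist_force: [-2.3, 0.5, 12.8]
width: 0.0528
t 3.2 p [0.4613 0.0128 0.0826] xang -21.78 tilt 0.12 F [-2.3  0.5 12.8] w 0.0528 q [-0.4   0.52  0.4   2.17 -0.4   0.52 -0.08]
```

```bash
python3 -m handwheel '[[[0,0,-0.02],[0,0,0],0.4],[[0,0,-0.05],[0,0,0],0.4],[[0,0,-0.09],[0,0,0],0.4],[[0,0,-0.13],[0,0,0],0.4],[[0,0,-0.13],[0,0,0],0.4]]' 40
python3 - <<'E'
from h import *
show(); print(go(.44,-.14,.215,-40)); print(go(.52,-.30,.215,-40))
d=cams.get_image("scene"); cv2.imwrite("pics/s2.png",cv2.resize(d["frame"][100:310,150:430,::-1],None,fx=2.5,fy=2.5))
E
```

```text
clock: 3.7
ee_pos: [0.4633, 0.0124, 0.217]
eef_rot: [-3.08, 0.593, -0.013]
wrist_force: [0.5, -0.3, -3.8]
width: 0.0525
t 3.7 p [0.4633 0.0124 0.217 ] xang -21.79 tilt 0.55 F [ 0.5 -0.3 -3.8] w 0.0525 q [-0.55  0.32  0.57  2.01 -0.23  0.86 -0.24]
(array([0.0349, 0.1502, 0.0013]), array([-0.42, -0.36, 18.21]))
(array([0.1686, 0.269 , 0.0016]), array([-0.42, -0.36, 18.21]))
```

View pics/s2.png

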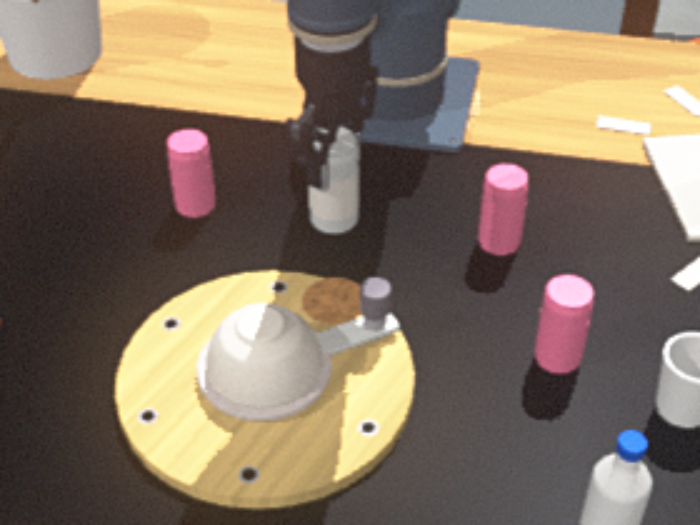

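```bash
python3 -m handwheel '[[[0.035,0.15,0.001],[-0.4,-0.4,18],0.4],[[0.035,0.15,0.001],[-0.4,-0.4,18],0.4],[[0.035,0.15,0.001],[-0.4,-0.4,18],0.4],[[0.168,0.269,0.001],[-0.4,-0.4,18],0.4],[[0.168,0.269,0.001],[-0.4,-0.4,18],0.4]]' 40
python3 - <<'E'
from h import *
show(); print(go(.52,-.30,.215,-40))
E
```

```text
clock: 4.25
ee_pos: [0.4824, -0.227, 0.2117]
eef_rot: [-2.954, 1.068, 0.009]
wrist_force: [1.4, 1.1, -3.2]
width: 0.0528
t 4.25 p [ 0.4824 -0.227   0.2117] xang -39.76 tilt 0.33 F [ 1.4  1.1 -3.2] w 0.0528 q [-0.08  0.46  0.64  1.85 -0.33  0.95  0.01]
(array([ 0.0756,  0.0321, -0.0036]), array([0.09, 0.31, 0.24]))
```

```bash
python3 -m handwheel '[[[0.0756,0.032,0],[0.1,0.3,0.2],0.4],[[0.0756,0.032,0],[0.1,0.3,0.2],0.4],[[0.0756,0.032,0.04],[0.1,0.3,0.2],0.4],[[0.0756,0.032,0.08],[0.1,0.3,0.2],0.4],[[0.0756,0.032,0.11],[0.1,0.3,0.2],0.4]]' 40
python3 - <<'E'
from h import *
show(); print(go(.52,-.30,.065,-40))
E
```

```text
clock: 4.75
ee_pos: [0.5175, -0.2987, 0.0972]
eef_rot: [-2.951, 1.074, 0.008]
wrist_force: [0.8, 0.7, -2.3]
width: 0.0528
t 4.75 p [ 0.5175 -0.2987  0.0972] xang -40.0 tilt 0.29 F [ 0.8  0.7 -2.3] w 0.0528 q [ 0.12  0.67  0.53  1.81 -0.46  0.79  0.19]
(array([ 0.0029, -0.0006,  0.0322]), array([0.05, 0.28, 0.  ]))
```

```bash
python3 -m handwheel '[[[0.001,0,0.01],[0,0.3,0],0.4],[[0.001,0,0.02],[0,0.3,0],0.4],[[0.001,0,0.028],[0,0.3,0],0.4],[[0.001,0,0.032],[0,0.3,0],0.4],[[0.001,0,0.034],[0,0.3,0],0.4]]' 40
python3 - <<'E'
from h import *
show(); cams.get_image("side"); show()
E
```

```text
clock: 5.25
ee_pos: [0.5183, -0.2993, 0.0632]
eef_rot: [2.951, -1.074, 0.0]
wrist_force: [-0.2, -0.5, -3.5]
width: 0.0525
t 5.25 p [ 0.5183 -0.2993  0.0632] xang -40.0 tilt 0.05 F [-0.2 -0.5 -3.5] w 0.0525 q [ 0.14  0.71  0.5   1.84 -0.5   0.71  0.22]
t 5.3 p [ 0.5183 -0.2993  0.0632] xang -39.99 tilt 0.05 F [ 0.2 -0.1 -3.4] w 0.0533 q [ 0.14  0.71  0.5   1.84 -0.5   0.71  0.22]
```

Not yet in contact; the wrist still reads the full weight. I'll go down a few mm more.

```bash
python3 -m handwheel '[[[0,0,0.001],[0,0,0],0.4],[[0,0,0.002],[0,0,0],0.4]]' 40;  python3 -m handwheel '[[[0,0,0.001],[0,0,0],0.4],[[0,0,0.002],[0,0,0],0.4]]' 40
```

```text
clock: 5.5
ee_pos: [0.5187, -0.2996, 0.0627]
eef_rot: [2.952, -1.074, 0.003]
wrist_force: [-3.9, 3.6, 18.7]
width: 0.0533
clock: 5.7
ee_pos: [0.5187, -0.2997, 0.0626]
eef_rot: [-2.952, 1.075, -0.005]
wrist_force: [-7.5, 5.5, 29.6]
width: 0.0528
```

```bash
python3 -m handwheel '[[[0,0,-0.001],[0,0,0],0.4],[[0,0,-0.001],[0,0,0],0.7],[[0,0,-0.001],[0,0,0],1],[[0,0,-0.001],[0,0,0],1],[[0,0,-0.001],[0,0,0],1]]' 40;  python3 -m handwheel '[[[0,0,-0.03],[0,0,0],1],[[0,0,-0.08],[0,0,0],1],[[0,0,-0.13],[0,0,0],1],[[0,0,-0.15],[0,0,0],1]]' 40;python3 - <<'E'
from h import *
s=st();show(); d=cams.get_image("wrist"); P=cloud(d,s)
m=(abs(P[...,2]-.11)<.006)&(np.hypot(P[...,0]-.52,P[...,1]+.3)<.06);q=P[m];print(len(q),q.mean(0),cv2.minEnclosingCircle((q[:,:2]*1000).astype(np.float32)))
cv2.imwrite("pics/w3.png",d["frame"][:,:,::-1])
d=cams.get_image("scene"); f=d["frame"]; cv2.imwrite("pics/s3.png",cv2.resize(f[100:310,130:410,::-1],None,fx=2.5,fy=2.5))
hsv=cv2.cvtColor(f,cv2.COLOR_RGB2HSV); w=hsv[205:235,265:305]; print(f[219,283],f[250,225],f[215,275])
print(go(.47,-.14,.2,-45)); print(go(.5015,.066,.2,-51.9))
E
```

```text
clock: 6.2
ee_pos: [0.5188, -0.2997, 0.0635]
eef_rot: [-2.952, 1.075, -0.005]
wrist_force: [-0.3, -0.6, -0.8]
width: 0.0854
clock: 6.6
ee_pos: [0.5194, -0.3011, 0.2181]
eef_rot: [2.951, -1.075, 0.014]
wrist_force: [1.1, 0.2, -0.8]
width: 0.0855
t 6.6 p [ 0.5194 -0.3011  0.2181] xang -40.05 tilt 0.51 F [ 1.1  0.2 -0.8] w 0.0855 q [ 0.06  0.54  0.63  1.69 -0.36  1.02  0.11]
3173 [ 0.51885236 -0.29981852  0.1111917 ] ((518.1305541992188, -300.3459167480469), 25.129169464111328)
[237 179 118] [180 152  99] [157 113  73]
(array([-0.1416, -0.0912,  0.016 ]), array([-0.18, -0.5 ,  4.99]))
(array([-0.2499, -0.2693,  0.0155]), array([-0.21, -0.49, 11.89]))
```

View pics/s3.png

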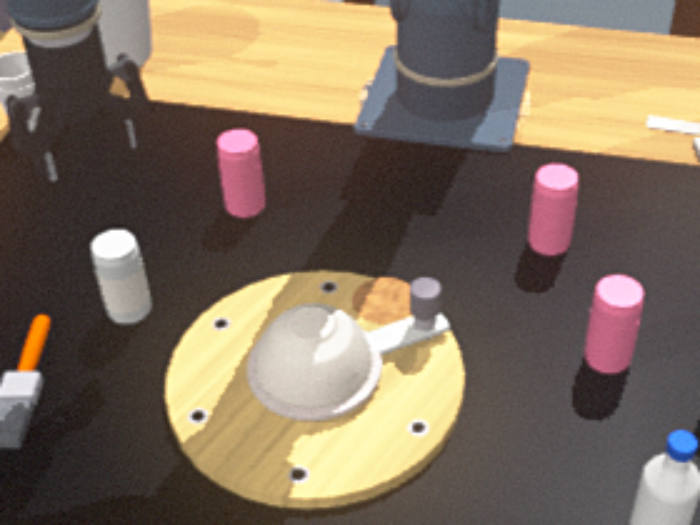

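View pics/w3.png

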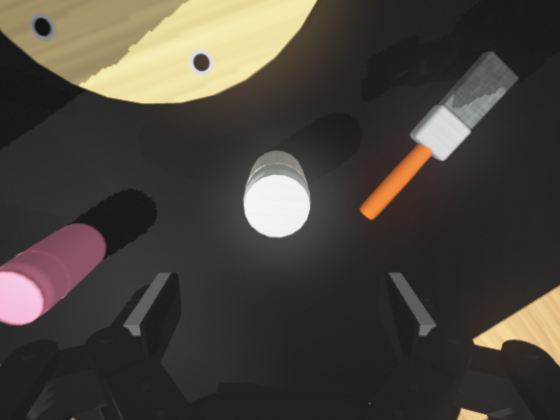

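The tin is standing upright at (0.519, -0.300), at pixel (120,275) in the scene crop. The knob is at (425,300) there. Next, to a point above the knob.

```bash
python3 -m handwheel '[[[-0.25,-0.269,0.0155],[-0.2,-0.5,11.9],1],[[-0.25,-0.269,0.0155],[-0.2,-0.5,11.9],1],[[-0.25,-0.269,0.0155],[-0.2,-0.5,11.9],1],[[-0.25,-0.269,0.0155],[-0.2,-0.5,11.9],1],[[-0.25,-0.269,0.0155],[-0.2,-0.5,11.9],1]]' 40;python3 - <<'E'
from h import *
show()
print(go(.5015,.066,.2,-51.9))
E
```

```text
clock: 7.2
ee_pos: [0.5058, -0.048, 0.2033]
eef_rot: [2.824, -1.375, -0.002]
wrist_force: [1.3, 0.8, 0.1]
width: 0.0854
t 7.2 p [ 0.5058 -0.048   0.2033] xang -51.92 tilt 0.08 F [1.3 0.8 0.1] w 0.0854 q [-0.5   0.45  0.73  1.93 -0.37  0.91 -0.49]
(array([-0.0924, -0.0669,  0.0033]), array([ 0.05,  0.06, -0.02]))
```

```bash
python3 -m handwheel '[[[-0.0924,-0.067,0.003],[0,0,0],1],[[-0.0924,-0.067,0.003],[0,0,0],1],[[-0.0924,-0.067,0.003],[0,0,0],1],[[-0.0924,-0.067,0.003],[0,0,0],0.8],[[-0.0924,-0.067,0.003],[0,0,0],0.8]]' 40;python3 - <<'E'
from h import *
s=st();show(); d=cams.get_image("wrist"); P=cloud(d,s)
m=(abs(P[...,2]-.096)<.005)&(np.hypot(P[...,0]-.5015,P[...,1]-.066)<.03);q=P[m];print(len(q),q.mean(0),cv2.minEnclosingCircle((q[:,:2]*1000).astype(np.float32)))
f=d["frame"];cv2.imwrite("pics/w4.png",f[:,:,::-1])
lab=cv2.cvtColor(f,cv2.COLOR_RGB2HSV)
m=(lab[...,0]<16)&(lab[...,1]>110)&(abs(P[...,2]-.02)<.008)&(np.hypot(P[...,0]-.4575,P[...,1]-.0075)<.06)
q=P[m];print(len(q),q.mean(0),cv2.minEnclosingCircle((q[:,:2]*1000).astype(np.float32)))
print(go(.5015,.066,.1,-51.9))
E
```

```text
clock: 7.7
ee_pos: [0.5012, 0.0657, 0.1997]
eef_rot: [2.823, -1.374, -0.003]
wrist_force: [-0.2, -1.1, 0.8]
width: 0.0684
t 7.7 p [0.5012 0.0657 0.1997] xang -51.89 tilt 0.13 F [-0.2 -1.1  0.8] w 0.0684 q [-0.73  0.45  0.74  1.94 -0.38  0.9  -0.7 ]
1676 [0.50288355 0.06752366 0.09681586] ((501.9652099609375, 66.66511535644531), 17.880773544311523)
1397 [0.44450514 0.00963471 0.02159363] ((456.3749694824219, 7.843006134033203), 38.565494537353516)
(array([-0.0008, -0.0011,  0.1   ]), array([ 0.11,  0.03, -0.09]))
```

View pics/w4.png

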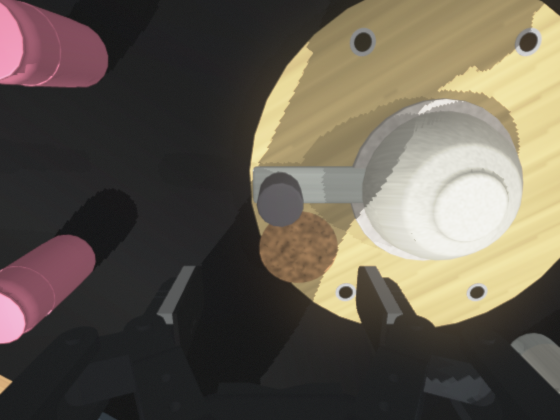

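```bash
python3 -m handwheel '[[[-0.0008,-0.001,0.04],[0.1,0,0],0.75],[[-0.0008,-0.001,0.08],[0.1,0,0],0.75],[[-0.0008,-0.001,0.11],[0.1,0,0],0.75],[[-0.0008,-0.001,0.13],[0.1,0,0],0.75],[[-0.0008,-0.001,0.14],[0.1,0,0],0.75]]' 60;  python3 - <<'E'
from h import *
show()
print(go(.5017,.0664,.060,-51.9))
E
```

```text
clock: 8.25
ee_pos: [0.5006, 0.0639, 0.0584]
eef_rot: [2.82, -1.38, -0.003]
wrist_force: [-1.0, 0.4, 1.1]
width: 0.0643
t 8.25 p [0.5006 0.0639 0.0584] xang -52.17 tilt 0.16 F [-1.   0.4  1.1] w 0.0643 q [-0.57  0.64  0.54  2.09 -0.59  0.58 -0.52]
(array([-0.0014, -0.0024, -0.0016]), array([ 0.15,  0.05, -0.27]))
```

```bash
python3 -m handwheel '[[[-0.001,-0.002,-0.002],[0.1,0,-0.3],0.75],[[-0.001,-0.002,-0.002],[0.1,0,-0.3],0.75],[[-0.001,-0.002,-0.002],[0.1,0,-0.3],0.75]]' 60;  python3 -m handwheel '[[[0,0,0],[0,0,0],0.2],[[0,0,0],[0,0,0],0.2],[[0,0,0],[0,0,0],0.2],[[0,0,0],[0,0,0],0.2],[[0,0,0],[0,0,0],0.2]]' 60
python3 - <<'E'
from h import *
show()
print(go(.5017,.0664,.060,-51.9))
E
```

```text
clock: 8.55
ee_pos: [0.5024, 0.0656, 0.0615]
eef_rot: [-2.824, 1.374, -0.001]
wrist_force: [0.6, -1.1, 0.3]
width: 0.0642
clock: 9.05
ee_pos: [0.5025, 0.0666, 0.0625]
eef_rot: [-2.823, 1.373, -0.0]
wrist_force: [-3.3, 2.6, 12.5]
width: 0.0343
t 9.05 p [0.5025 0.0666 0.0625] xang -51.86 tilt 0.15 F [-3.3  2.6 12.5] w 0.0343 q [-0.58  0.63  0.54  2.08 -0.59  0.58 -0.52]
(array([-0.0003,  0.0007,  0.0025]), array([-0.14,  0.06,  0.04]))
```

```bash
python3 -m handwheel '[[[0,0,-0.004],[0,0,0],0.2],[[0,0,-0.008],[0,0,0],0.2],[[0,0,-0.012],[0,0,0],0.2],[[0,0,-0.016],[0,0,0],0.2],[[0,0,-0.017],[0,0,0],0.2]]' 60
python3 - <<'E'
from h import *
show()
d=cams.get_image("scene"); cv2.imwrite("pics/s5.png",cv2.resize(d["frame"][160:300,180:360,::-1],None,fx=4,fy=4))
show()
E
```

```text
clock: 9.55
ee_pos: [0.5023, 0.0665, 0.0797]
eef_rot: [-2.823, 1.373, -0.0]
wrist_force: [1.8, -0.5, -9.4]
width: 0.0347
t 9.55 p [0.5023 0.0665 0.0797] xang -51.86 tilt 0.14 F [ 1.8 -0.5 -9.4] w 0.0347 q [-0.6   0.61  0.57  2.07 -0.56  0.62 -0.54]
t 9.6 p [0.5023 0.0665 0.0796] xang -51.86 tilt 0.14 F [ 1.  -0.5 -9. ] w 0.0348 q [-0.6   0.61  0.57  2.07 -0.56  0.62 -0.54]
```

View pics/s5.png

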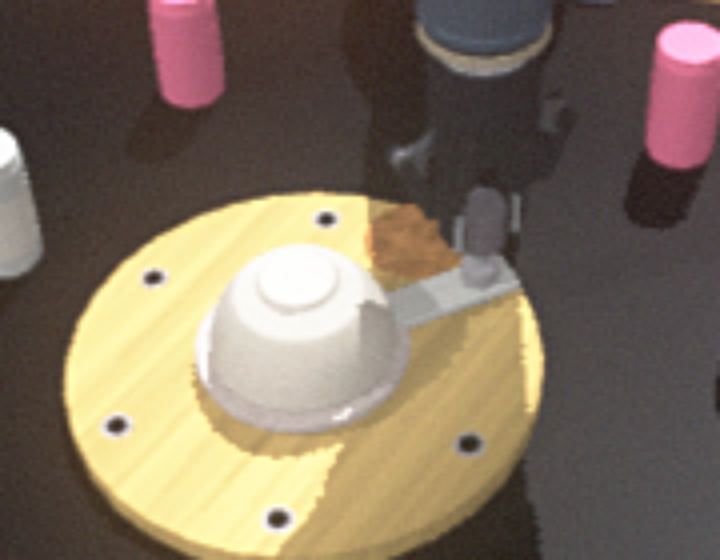

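The plunger is up about 16.5 mm (9.4 N). I'll work out arc rows.

```bash
cat >> h.py <<'E'
CC=np.array([.5884,-.0437])
def arc(degs,z=.0797):
    s=st(); p=np.array(s["ee_pos"])[:2]-CC; a=np.arctan2(p[1],p[0]); print("r",np.hypot(*p).round(4),"rot from start",round((np.degrees(a)-128.1)%360,2))
    for t in degs:
        b=np.radians(128.1+t); q=CC+.14*np.array([np.cos(b),np.sin(b)]); print(t,*go(q[0],q[1],z,-51.9+t,s))
E
python3 -c "
from h import *
arc([5,10,15,20,25])"
```

```text
r 0.1399 rot from start 359.9
5 [ 0.0004  0.0124 -0.0001] [-0.13  0.05 -4.96]
10 [ 0.002   0.0246 -0.0001] [-0.13  0.05 -9.96]
15 [ 0.0046  0.0365 -0.0002] [ -0.14   0.04 -14.96]
20 [ 0.0083  0.0481 -0.0002] [ -0.14   0.04 -19.96]
25 [ 0.0129  0.0594 -0.0002] [ -0.14   0.03 -24.96]
```

```bash
python3 -m handwheel '[[[0.0004,0.0124,0],[0,0,-5],0.2],[[0.002,0.0246,0],[0,0,-10],0.2],[[0.0046,0.0365,0],[0,0,-15],0.2],[[0.0083,0.0481,0],[0,0,-20],0.2],[[0.0129,0.0594,0],[0,0,-25],0.2]]' 60; python3 -c "
from h import *
show();arc([25,30,35,40,45,50])"
```

```text
clock: 10.1
ee_pos: [0.4634, 0.0194, 0.0794]
eef_rot: [-3.055, 0.723, -0.001]
wrist_force: [2.6, -1.1, -9.2]
width: 0.0345
t 10.1 p [0.4634 0.0194 0.0794] xang -26.64 tilt 0.15 F [ 2.6 -1.1 -9.2] w 0.0345 q [-0.43  0.53  0.43  2.17 -0.44  0.52 -0.14]
r 0.14 rot from start 25.1
25 [ 0.     -0.0002 -0.0003] [-0.15 -0.02  0.26]
30 [ 0.0005  0.012  -0.0003] [-0.15 -0.02 -4.74]
35 [ 0.002   0.0241 -0.0003] [-0.15 -0.03 -9.74]
40 [ 0.0046  0.036  -0.0004] [ -0.14  -0.04 -14.74]
45 [ 0.0082  0.0477 -0.0004] [ -0.14  -0.04 -19.74]
50 [ 0.0129  0.059  -0.0004] [ -0.14  -0.05 -24.74]
```

```bash
python3 -m handwheel '[[[0.0005,0.012,0],[0,0,-4.7],0.2],[[0.002,0.0241,0],[0,0,-9.7],0.2],[[0.0046,0.036,0],[0,0,-14.7],0.2],[[0.0082,0.0477,0],[0,0,-19.7],0.2],[[0.0129,0.059,0],[0,0,-24.7],0.2]]' 60; python3 -c "
from h import *
show();arc([50,55,60])"
```

```text
clock: 10.6
ee_pos: [0.4484, -0.0393, 0.0792]
eef_rot: [-3.139, 0.047, -0.002]
wrist_force: [2.0, 1.2, -10.0]
width: 0.0344
t 10.6 p [ 0.4484 -0.0393  0.0792] xang -1.73 tilt 0.16 F [  2.    1.2 -10. ] w 0.0344 q [-0.21  0.5   0.28  2.2  -0.29  0.48  0.27]
r 0.1401 rot from start 50.11
50 [ 0.0001 -0.0003 -0.0005] [-0.14 -0.07  0.17]
55 [ 0.0006  0.0119 -0.0005] [-0.14 -0.07 -4.83]
60 [ 0.0022  0.024  -0.0006] [-0.13 -0.08 -9.83]
```

```bash
python3 -m handwheel '[[[0.0006,0.0119,0],[0,0,-4.8],0.2],[[0.0018,0.02,0],[0,0,-8.2],0.2],[[0.0022,0.024,0],[0,0,-9.8],0.2],[[0.0022,0.024,0],[0,0,-9.8],0.2],[[0.0022,0.024,0],[0,0,-9.8],0.2]]' 60; python3 -c "
from h import *
show();arc([60])"
```

```text
clock: 11.1
ee_pos: [0.4497, -0.0631, 0.079]
eef_rot: [-3.131, -0.219, -0.002]
wrist_force: [-0.2, -0.2, -9.2]
width: 0.0345
t 11.1 p [ 0.4497 -0.0631  0.079 ] xang 8.0 tilt 0.15 F [-0.2 -0.2 -9.2] w 0.0345 q [-0.12  0.49  0.22  2.19 -0.24  0.48  0.43]
r 0.1401 rot from start 59.85
60 [ 0.0001  0.0004 -0.0007] [-0.14 -0.07 -0.1 ]
```

```bash
python3 -m handwheel '[[[0,0.0004,0.004],[0,0,-0.1],0.2],[[0,0.0004,0.008],[0,0,-0.1],0.2],[[0,0.0004,0.012],[0,0,-0.1],0.2],[[0,0.0004,0.015],[0,0,-0.1],0.2],[[0,0.0004,0.015],[0,0,-0.1],0.2]]' 60; python3 -c "
from h import *
show();arc([60])"
```

```text
clock: 11.6
ee_pos: [0.4497, -0.0633, 0.0636]
eef_rot: [-3.131, -0.222, -0.001]
wrist_force: [-0.0, 1.3, -5.1]
width: 0.0345
t 11.6 p [ 0.4497 -0.0633  0.0636] xang 8.1 tilt 0.15 F [-0.   1.3 -5.1] w 0.0345 q [-0.1   0.52  0.21  2.2  -0.25  0.44  0.44]
r 0.1401 rot from start 59.96
60 [ 0.0001  0.0001 -0.0161] [-0.14 -0.04  0.  ]
```

The pin is in the hole: force is down to 5 N, with about 1 mm left. I'll release and retreat.

```bash
python3 -m handwheel '[[[0,0,0.0005],[0,0,0],0.2],[[0,0,0.0005],[0,0,0],0.6],[[0,0,0.0005],[0,0,0],0.8],[[0,0,0.0005],[0,0,0],0.8],[[0,0,0.0005],[0,0,0],0.8]]' 60;python3 -m handwheel '[[[0,0,-0.03],[0,0,0],0.8],[[0,0,-0.07],[0,0,0],0.8],[[0,0,-0.12],[0,0,0],0.8],[[0,0,-0.15],[0,0,0],1],[[0,0,-0.15],[0,0,0],1]]'
python3 - <<'E'
from h import *
s=st();show(); d=cams.get_image("wrist"); P=cloud(d,s)
m=(abs(P[...,2]-.096)<.008)&(np.hypot(P[...,0]-.4497,P[...,1]+.0633)<.03);q=P[m];print(len(q),q.mean(0),cv2.minEnclosingCircle((q[:,:2]*1000).astype(np.float32)),np.median(q[:,2]))
f=d["frame"];cv2.imwrite("pics/w6.png",f[:,:,::-1])
lab=cv2.cvtColor(f,cv2.COLOR_RGB2HSV)
m=(lab[...,0]<16)&(lab[...,1]>110)&(abs(P[...,2]-.02)<.008)&(np.hypot(P[...,0]-.4575,P[...,1]-.0075)<.06)
q=P[m];print(len(q),q.mean(0),cv2.minEnclosingCircle((q[:,:2]*1000).astype(np.float32)))
d=cams.get_image("scene"); cv2.imwrite("pics/s6.png",cv2.resize(d["frame"][160:300,180:360,::-1],None,fx=4,fy=4))
print(go(.5187,-.2999,.2,-40))
E
```

```text
clock: 12.1
ee_pos: [0.45, -0.0635, 0.0634]
eef_rot: [-3.131, -0.222, -0.002]
wrist_force: [-0.8, 0.2, -0.4]
width: 0.0684
clock: 12.6
ee_pos: [0.452, -0.0642, 0.2174]
eef_rot: [-3.132, -0.221, -0.014]
wrist_force: [-0.5, -0.3, -0.5]
width: 0.0852
t 12.6 p [ 0.452  -0.0642  0.2174] xang 8.08 tilt 0.53 F [-0.5 -0.3 -0.5] w 0.0852 q [-0.22  0.28  0.33  2.02 -0.13  0.85  0.33]
1523 [ 0.44934092 -0.06163969  0.09665443] ((449.4977722167969, -62.973262786865234), 17.873729705810547) 0.09691131921576553
3870 [0.45598681 0.01545802 0.02160285] ((457.40447998046875, 9.245275497436523), 39.0561408996582)
(array([0.0346, 0.2436, 0.0134]), array([-0.21, -0.12, 48.11]))
```

View pics/w6.png

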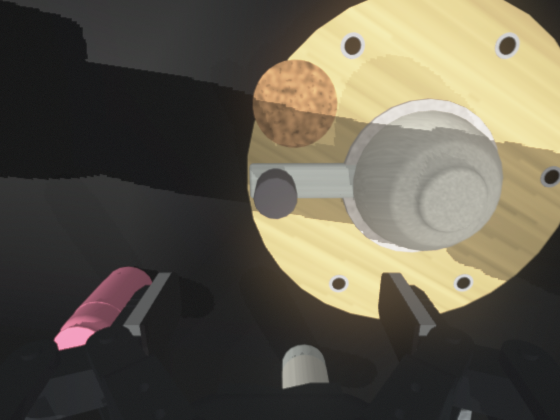

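View pics/s6.png

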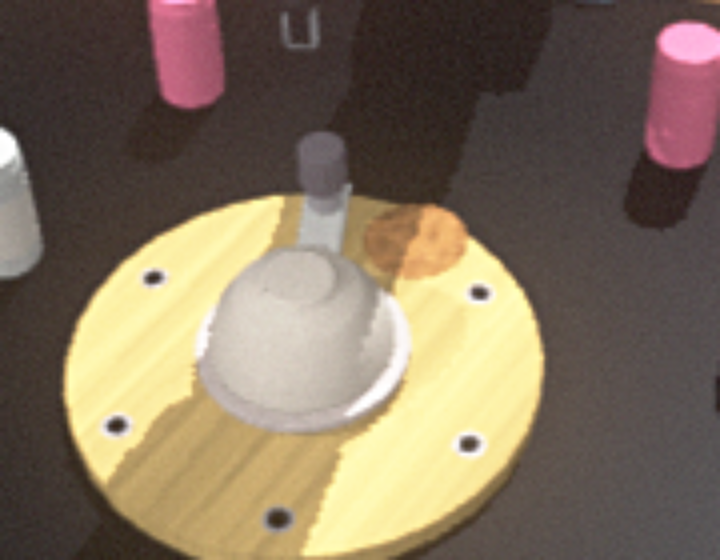

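The knob is at (275,193) in the wrist view. Its top reads the same height as at the start, so the plunger is home, and it sits at the next hole. The cork spot, at (294,103), comes out at about (0.458, 0.0085). Now I'll fetch the tin.

```bash
python3 -m handwheel '[[[0.035,0.244,0.005],[0,0,48],1],[[0.035,0.244,0.005],[0,0,48],1],[[0.035,0.244,0.005],[0,0,48],1],[[0.035,0.244,0.005],[0,0,48],1],[[0.035,0.244,0.005],[0,0,48],1]]';python3 -c "
from h import *
show();print(go(.5187,-.2999,.2,-40))"
```

```text
clock: 13.2
ee_pos: [0.5187, -0.3023, 0.2065]
eef_rot: [-2.991, 0.95, 0.001]
wrist_force: [1.4, -0.1, -0.0]
width: 0.0851
t 13.2 p [ 0.5187 -0.3023  0.2065] xang -35.25 tilt 0.21 F [ 1.4 -0.1 -0. ] w 0.0851 q [ 0.12  0.54  0.53  1.69 -0.32  1.    0.15]
(array([-0.0013, -0.0019,  0.0065]), array([-0.18,  0.11,  4.75]))
```

```bash
python3 -m handwheel '[[[-0.001,-0.002,0.03],[-0.1,0.1,4.7],1],[[-0.001,-0.002,0.07],[-0.1,0.1,4.7],1],[[-0.001,-0.002,0.1],[-0.1,0.1,4.7],1],[[-0.001,-0.002,0.12],[-0.1,0.1,4.7],1],[[-0.001,-0.002,0.13],[-0.1,0.1,4.7],1]]';python3 -c "
from h import *
show();print(go(.5187,-.2999,.0635,-40))"
```

```text
clock: 13.7
ee_pos: [0.5171, -0.2986, 0.0729]
eef_rot: [-2.951, 1.073, 0.009]
wrist_force: [0.1, 0.0, 0.7]
width: 0.0858
t 13.7 p [ 0.5171 -0.2986  0.0729] xang -39.98 tilt 0.32 F [0.1 0.  0.7] w 0.0858 q [ 0.16  0.69  0.46  1.83 -0.44  0.73  0.17]
(array([ 0.0021, -0.0001,  0.0093]), array([0.02, 0.32, 0.02]))
```

```bash
python3 -m handwheel '[[[0.002,0,0.009],[0,0.3,0],1],[[0.002,0,0.009],[0,0.3,0],1],[[0.002,0,0.009],[0,0.3,0],1]]'; python3 -m handwheel '[[[0,0,0],[0,0,0],0.4],[[0,0,0],[0,0,0],0.4],[[0,0,0],[0,0,0],0.4],[[0,0,0],[0,0,0],0.4],[[0,0,0],[0,0,0],0.4]]' 40; python3 -c "
from h import *
show()"
```

```text
clock: 14.0
ee_pos: [0.5187, -0.3001, 0.0642]
eef_rot: [2.952, -1.074, -0.0]
wrist_force: [0.3, -0.5, 0.9]
width: 0.0852
clock: 14.5
ee_pos: [0.5191, -0.3003, 0.0653]
eef_rot: [2.952, -1.074, 0.002]
wrist_force: [-1.6, 1.1, 6.9]
width: 0.0532
t 14.5 p [ 0.5191 -0.3003  0.0653] xang -39.97 tilt 0.08 F [-1.6  1.1  6.9] w 0.0532 q [ 0.17  0.7   0.45  1.84 -0.45  0.71  0.18]
```

```bash
python3 -m handwheel '[[[0,0,-0.02],[0,0,0],0.4],[[0,0,-0.06],[0,0,0],0.4],[[0,0,-0.11],[0,0,0],0.4],[[0,0,-0.15],[0,0,0],0.4],[[0,0,-0.15],[0,0,0],0.4]]'; python3 -c "
from h import *
show();print(go(.45,-.14,.22,-28));print(go(.458,.0085,.22,-21.9))"
```

```text
clock: 15.0
ee_pos: [0.5208, -0.3021, 0.2211]
eef_rot: [2.951, -1.074, 0.017]
wrist_force: [-0.0, -0.8, -4.0]
width: 0.0529
t 15.0 p [ 0.5208 -0.3021  0.2211] xang -40.0 tilt 0.61 F [-0.  -0.8 -4. ] w 0.0529 q [ 0.09  0.53  0.57  1.68 -0.33  1.02  0.07]
(array([-0.1585, -0.0787, -0.0004]), array([ -0.07,  -0.61, -12.  ]))
(array([-0.2478, -0.1976, -0.001 ]), array([ -0.04,  -0.61, -18.1 ]))
```

```bash
python3 -m handwheel '[[[-0.1585,-0.0787,0],[0,-0.6,-12],0.4],[[-0.1585,-0.0787,0],[0,-0.6,-12],0.4],[[-0.1585,-0.0787,0],[0,-0.6,-12],0.4],[[-0.2478,-0.1976,-0.001],[0,-0.6,-18.1],0.4],[[-0.2478,-0.1976,-0.001],[0,-0.6,-18.1],0.4]]'; python3 -c "
from h import *
show();print(go(.458,.0085,.22,-21.9))"
```

```text
clock: 15.5
ee_pos: [0.4573, -0.0607, 0.2193]
eef_rot: [-3.084, 0.592, -0.0]
wrist_force: [2.3, 1.1, -2.6]
width: 0.0527
t 15.5 p [ 0.4573 -0.0607  0.2193] xang -21.73 tilt 0.06 F [ 2.3  1.1 -2.6] w 0.0527 q [-0.35  0.31  0.51  2.01 -0.19  0.87 -0.12]
(array([-0.025 , -0.0645, -0.0006]), array([-0.06,  0.01,  0.17]))
```

```bash
python3 -m handwheel '[[[-0.025,-0.0645,0],[0,0,0.2],0.4],[[-0.025,-0.0645,0],[0,0,0.2],0.4],[[-0.025,-0.0645,0],[0,0,0.2],0.4],[[-0.025,-0.0645,0],[0,0,0.2],0.4]]'; python3 -c "
from h import *
show();print(go(.458,.0085,.11,-21.9))"
```

```text
clock: 15.9
ee_pos: [0.4575, 0.0086, 0.219]
eef_rot: [-3.084, 0.596, 0.001]
wrist_force: [-0.6, -1.0, -3.3]
width: 0.0524
t 15.9 p [0.4575 0.0086 0.219 ] xang -21.86 tilt 0.05 F [-0.6 -1.  -3.3] w 0.0524 q [-0.5   0.3   0.49  2.01 -0.18  0.87 -0.28]
(array([ 0.0006, -0.    ,  0.109 ]), array([-0.03,  0.04,  0.04]))
```

```bash
python3 -m handwheel '[[[0.0006,0,0.03],[0,0,0],0.4],[[0.0006,0,0.06],[0,0,0],0.4],[[0.0006,0,0.09],[0,0,0],0.4],[[0.0006,0,0.115],[0,0,0],0.4],[[0.0006,0,0.12],[0,0,0],0.4]]'; python3 -c "
from h import *
show();print(go(.458,.0085,.088,-21.9))"
```

```text
clock: 16.4
ee_pos: [0.4563, 0.0068, 0.0969]
eef_rot: [3.082, -0.599, -0.007]
wrist_force: [0.7, 0.6, -3.4]
width: 0.0528
t 16.4 p [0.4563 0.0068 0.0969] xang -22.01 tilt 0.27 F [ 0.7  0.6 -3.4] w 0.0528 q [-0.38  0.48  0.38  2.16 -0.34  0.55 -0.14]
(array([ 0.0009, -0.0022,  0.0088]), array([ 0.13,  0.24, -0.11]))
```

```bash
python3 -m handwheel '[[[0.001,-0.002,0.004],[0.1,0.2,-0.1],0.4],[[0.001,-0.002,0.008],[0.1,0.2,-0.1],0.4],[[0.001,-0.002,0.01],[0.1,0.2,-0.1],0.4],[[0.001,-0.002,0.01],[0.1,0.2,-0.1],0.4]]'; python3 -c "
from h import *
show()"
```

```text
clock: 16.8
ee_pos: [0.4583, 0.0083, 0.0873]
eef_rot: [3.084, -0.597, 0.0]
wrist_force: [0.6, -0.1, -3.5]
width: 0.0529
t 16.8 p [0.4583 0.0083 0.0873] xang -21.91 tilt 0.01 F [ 0.6 -0.1 -3.5] w 0.0529 q [-0.37  0.5   0.36  2.17 -0.35  0.52 -0.13]
```

```bash
python3 -m handwheel '[[[0,0,0.001],[0,0,0],0.4],[[0,0,0.002],[0,0,0],0.4]]';  python3 -m handwheel '[[[0,0,0.0005],[0,0,0],0.4],[[0,0,0.001],[0,0,0],0.4]]'
```

```text
clock: 17.0
ee_pos: [0.4587, 0.0084, 0.0857]
eef_rot: [-3.084, 0.597, -0.002]
wrist_force: [0.5, -0.4, -3.8]
width: 0.0531
clock: 17.2
ee_pos: [0.4589, 0.0086, 0.0852]
eef_rot: [-3.083, 0.596, -0.002]
wrist_force: [-3.4, 0.8, 14.8]
width: 0.0527
```

Contact. Release and retreat.

```bash
python3 -m handwheel '[[[0,0,-0.0006],[0,0,0],0.4],[[0,0,-0.0006],[0,0,0],0.6],[[0,0,-0.0006],[0,0,0],0.95],[[0,0,-0.0006],[0,0,0],0.95],[[0,0,-0.0006],[0,0,0],0.95]]';  python3 -m handwheel '[[[0,0,-0.03],[0,0,0],0.95],[[0,0,-0.07],[0,0,0],0.95],[[0,0,-0.12],[0,0,0],1],[[0,0,-0.16],[0,0,0],1],[[0,0,-0.16],[0,0,0],1]]'
python3 - <<'E'
from h import *
s=st();show(); d=cams.get_image("wrist"); P=cloud(d,s)
for z,(x,y) in [(.13,(.458,.0085)),(.096,(.4497,-.0633))]:
    m=(abs(P[...,2]-z)<.006)&(np.hypot(P[...,0]-x,P[...,1]-y)<.04);q=P[m];print(len(q),q.mean(0),cv2.minEnclosingCircle((q[:,:2]*1000).astype(np.float32)))
cv2.imwrite("pics/w7.png",d["frame"][:,:,::-1])
for n in ["scene","side"]:
    d=cams.get_image(n); cv2.imwrite(f"pics/{n}7.png",d["frame"][:,:,::-1])
E
```

```text
clock: 17.7
ee_pos: [0.459, 0.0085, 0.0858]
eef_rot: [-3.083, 0.596, -0.003]
wrist_force: [-0.2, 0.2, -0.1]
width: 0.081
clock: 18.2
ee_pos: [0.4612, 0.0081, 0.2506]
eef_rot: [-3.08, 0.596, -0.015]
wrist_force: [-0.8, -0.1, -0.9]
width: 0.0854
t 18.2 p [0.4612 0.0081 0.2506] xang -21.91 tilt 0.61 F [-0.8 -0.1 -0.9] w 0.0854 q [-0.53  0.26  0.53  1.97 -0.16  0.94 -0.3 ]
2915 [0.45862178 0.00901385 0.13110068] ((458.2828674316406, 8.304404258728027), 25.03266716003418)
1035 [ 0.45021408 -0.06129609  0.09661217] ((449.7408752441406, -62.74355697631836), 17.743345260620117)
```

View pics/scene7.png

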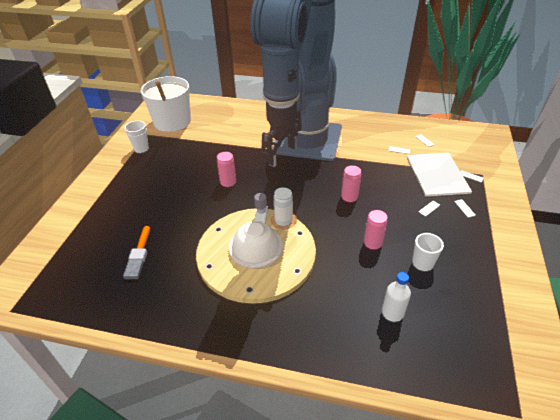

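View pics/side7.png

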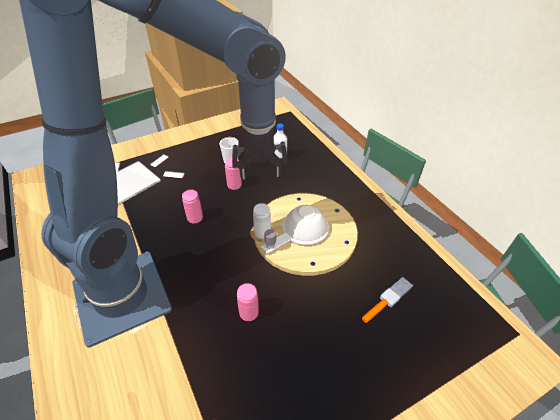

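View pics/w7.png

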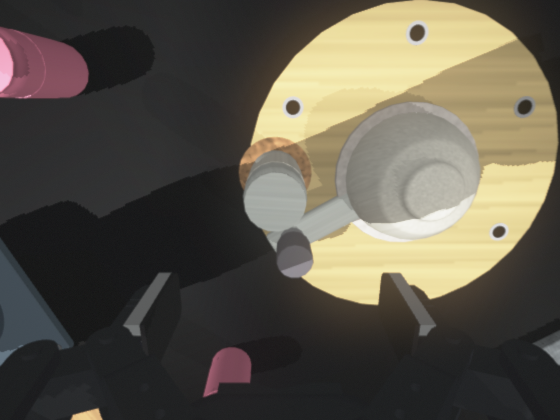

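The tin stands upright on the cork spot, at (283,207) in the scene view, about 1 mm from the measured centre. The knob at (260,205) is at the next hole with its top at the home height, and the bystanders have not moved. Handing in.

```bash
python3 -c "
from h import *
show(); print(bot.job_done())"
```

```text
t 18.35 p [0.4584 0.0087 0.2456] xang -21.87 tilt 0.13 F [-0.   0.3 -1.2] w 0.0856 q [-0.53  0.27  0.53  1.97 -0.17  0.94 -0.3 ]
the job is handed in; nothing more can be done
None
```

The stand is turned on by one hole and the tin is back on its cork spot. I handed the job in at 18.4 s; it gives no verdict.

- **Steps:** I set the tin aside on the table and pulled the plunger up about 17 mm. I swung the arm 60° past the cork spot and lowered the pin into the next hole before letting go. Then I stood the tin back on the spot.
- **Plunger and arm:** the knob is within about 1 mm of the next hole. The top of the knob reads 0.0966 m, against 0.0968 m when home at the start, so the plunger is home.
- **Tin:** it stands upright at (0.458, 0.008), about 1 mm from the measured spot centre. Its top reads 0.131 m, against 0.130 m expected.
- **Surroundings:** the glue bottle, cup and brush look unmoved in the pictures. I saw no contact with the bowl. The gripper is open and about 0.11 m above the tin.
- **Disagreement:** estimates of the stand's position from different cameras differed by 1–2 mm, well inside the tolerances. No check failed.

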